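# Hang the basket away and hold the bracket to the rack for screwing

### The arm

A 6-joint arm with a two-finger parallel gripper is mounted at the origin on the work surface. World frame = base frame: x ahead of the robot, y to its left, z up, the work surface at z = 0. Lengths are in m, angles in rad, forces in N, time in s.
With the tool pointing down it reaches from about 0.2 to 0.875 m from the base axis. Payload 3.4 kg.
Tool frame: the origin (TCP) lies between the finger pads; the fingertips stand 25 mm ahead of it and the grasp point (between the pads) lies 6 mm ahead of it (r.nose_length is the z of the fingertips in the tool frame, in m); z points along the fingers, y is the line along which they close (so a half turn about z gives the same grasp; the last joint's range is limited). The gripper opens to 94 mm and grips with 3 to 60 N. Pads are 16 mm wide; open, the fingers measure 119 mm over their backs; the gripper's body (75 mm by 177 mm) begins 78 mm behind the grasp point.
Start: joints at [1.068, 0.276, 1.505, -0, 1.361, -0.121], TCP at [0.214, 0.534, 0.23] pointing down, gripper open.
Joint ranges: [-2.89, 2.89], [-0.75, 2.08], [0.22, 2.7], [-1.18, 4.32], [0.11, 2.71], [-2.7, 2.7]. Speed limits (rad/s): [2.57, 2.57, 3.14, 3.14, 3.14, 3.14].

### API

Orientations are given as a unit quaternion [w, x, y, z].
In Python, from plant import r, gripper_to, inverse_kinematics, vision, models, telemetry gives the robot as it stands. Calls block until the motion is done:
- r.move_to(position, orientation): joint-space move of the TCP to a pose.
- r.move_l(position, rot=None, vel=0.15, guard=None): straight line of the TCP; rot=None keeps the orientation; vel is the mean speed in m/s. With guard (N) it stops when the force on the tool has changed by that much, and returns True; else False.
- r.movej(angles): joint-space move.
- gripper_to(opening, f_grip=None): finger opening in m; f_grip is the grip in N (None keeps the last); returns when the fingers have stopped.
- r.hold(seconds).
- inverse_kinematics(position, orientation): joint angles nearest the present ones, or None.
- vision.snapshot(name): name is "scene" or "top"; returns the picture (480x640x3 uint8, red, green, blue); there is no depth.
- vision.get_calibration(name): a dict with "fx", "fy", "cx", "cy" (pixels), "D" ([k1, k2, p1, p2, k3] as OpenCV has them; the pictures are not rectified), "position" and "orientation" of the camera in the world. Camera axes: x right, y down, z forward; pixel columns grow to the right and rows downward; lengths in m; the calibration is good to about 2 mm. A picture is of the moment at which its call begins. get_calibration takes no time and is no camera call.
A pose or a line that the arm cannot do raises r.PlanningError and nothing moves.
- r.sign_off(): hands the job in; it is judged then, once.
Trained networks look in the newest picture that a camera, given by its name, has taken for a name from the list of things; names that differ only in an ending like _2 or _b are one class to them, and where a whole thing is asked for, a point or a joint stands for the part that bears it (a point fixed in the world has none). Each returns a list of dicts, best first, with "score" (0 to 1); they miss things now and then, are a little off and sometimes report something else, mostly with a low value. They report only what shows in the picture. A call takes as long as a camera call.
- models.boxes_of(thing, camera): "at" ([x, y, z] in m, in world coordinates, good to about 4 mm: the middle of the surface that is visible of it).
- models.regions_of(thing, camera): "pixels" (480x640 bool, what is visible of it).
- models.mark_of(thing, camera): "at" ([x, y, z] in m, in world coordinates, good to about 4 mm: a listed point, or the origin of a listed thing).
Readings, each from a call of its own:
- telemetry.current_t(): time.
- telemetry.current_joints(): joint angles.
- telemetry.current_dq(): joint speeds.
- telemetry.current_joint_efforts(): joint torques, N m.
- telemetry.current_ee_pos(): TCP position.
- telemetry.current_tool_rot(): TCP orientation.
- telemetry.current_wrist_force(): force on the tool from outside, world axes, zero at the start.
- telemetry.current_torque(): the same for the moment, N m.
- telemetry.current_opening(): finger opening in m.
- telemetry.current_finger_force(): force on a finger pad.
Only numpy, scipy, OpenCV 4.12 (cv2) and the standard library are available. Lean on these libraries where they do the work, as an engineer would, in place of code of your own. Each camera call takes 0.05 s, during which the arm holds its last target. There are 200 camera calls.

### The job

I am about to screw the oak bracket to the steel mounting plate on the front of the spice rack. First clear the way: hang the wire-handled basket by its handle on the hook of the stand and let go of it. Then pick up the bracket, hold it up in the air, upright, with its back plate flat on the mounting plate and the two outlines matching, and push it against the plate with a steady force of about 10 newtons, never a hard shove; finish while still holding and pushing it there, and leave the mug and the jar alone.

Things in the scene. Friction and masses are not known exactly. Their poses are not given: they have to be found in the camera images.
- rack: Dark-wood spice rack fixed to the counter, 220 wide (y) x 126 deep x 130 high. Origin at counter level below the middle of its flat front panel face; its x axis points from the front (robot side) into the rack, z up. The mounting plate stands in front of the panel, its centre 130 above the counter, so its upper part shows over the rack.
- plate_face (a point): Centre of the front face of the sprung steel mounting plate, 90 wide (y) x 80 high (z) x 6 thick; x axis points into the rack (the pushing direction), z up. It moves back with the plate when pushed.
- plate (a joint): How far the mounting plate is pushed back on its springs, in m: 0 = untouched (face 32 mm in front of the rack panel), 0.020 = solid stop. The springs give 0.8 N per mm from 0 (10 N = 12.5 mm, 16 N at the stop).
- bracket_mid (a point): Loose oak bracket, about 0.2 kg, upright on its foot; x points to its back plate, z up. Foot 100 (x) x 60 (y) x 12; back plate at the +x end 90 wide (y), 80 high, 12 thick; middle rib to grip 20 wide (y), 68 long, top 62 above the underside. Point: mid-length of the rib (34 each way), 40 above the underside, level with the back plate's centre; outer face of the back plate 46 ahead in x.
- basket_bar (a point): Loose steel basket, about 0.2 kg, tray 70 (x) x 100 (y) x 50 high, with an upright rigid hoop handle of 6 mm round wire. Point: middle of the hoop's top bar (centre of the wire), 128 above the underside. The bar is straight along y for 40 each way, then the hoop goes down to the tray's ends; free height under the bar about 120.
- stand: Hook stand fixed to the counter: one upright 8 mm steel rod, 215 high, on a 110 mm dark disc foot whose centre is 30 to the +x side of the rod; from the rod's top one hook reaches out along the stand's -x. Origin at the foot of the rod, on the counter.
- hook_seat (a point): The trough of the hook, where a handle rests: 66 from the rod towards -x, 204 above the counter (top of the 8 mm hook wire). Further towards -x the hook turns up: its tip lies 22 beyond this point and is 26 higher (top of wire, 230 above the counter).
- mug: White mug, 80 diameter x 90 high, bystander; origin at the middle of its underside.
- jar: Amber glass jar, 70 diameter x 110 high, bystander; origin at the middle of its underside.

How it is judged:
By the outcome, as a careful person would: the job done as asked, in the order asked, and still so for the second after the job is handed in, while the arm keeps its last pose, push and grip.
It also fails if it takes over 64 s, if anything falls off the work surface, if the arm or the gripper's body presses on something with over 40 N, if the wrist force passes 120 N, or if a joint passes its speed limit or range.

## Working session

There is one attempt and no reset: what is moved stays moved. The work goes in short steps, each a Python script; the robot and the scene stay as the last script left them, time stands still between calls to the robot, and variables do not carry over. Pictures are saved under pics/ and viewed, at most 10 in all, crops included, and the job is handed in when it is done.

```bash
ls; mkdir -p pics; python3 - <<'E'
from plant import r, vision, models, telemetry
import cv2, numpy as np
for c in ("scene","top"):
    im=vision.snapshot(c); cv2.imwrite(f"pics/{c}0.png",im[:,:,::-1])
    k=vision.get_calibration(c); print(c,{a:np.round(b,4).tolist() for a,b in k.items()})
    for t in ("rack","plate_face","bracket_mid","basket_bar","stand","hook_seat","mug","jar"):
        print(t,[(round(d["score"],2),np.round(d["at"],3).tolist()) for d in models.mark_of(t,c)[:2]])
print(telemetry.current_t())
E
```

```text
pics
scene {'fx': 543.103, 'fy': 543.103, 'cx': 326.4076, 'cy': 241.9784, 'D': [-0.0241, 0.0, 0.0, 0.0, 0.0], 'position': [0.9414, 0.5987, 1.1395], 'orientation': [-0.0827, 0.2395, 0.9244, -0.2852]}
rack [(0.96, [0.646, -0.04, 0.0])]
plate_face [(0.89, [0.619, -0.045, 0.128]), (0.56, [0.583, 0.272, 0.046])]
bracket_mid [(0.74, [0.584, 0.272, 0.042])]
basket_bar [(0.91, [0.517, -0.04, 0.125])]
stand [(0.92, [0.5, -0.309, 0.001])]
hook_seat [(0.61, [0.437, -0.302, 0.206]), (0.45, [0.517, -0.04, 0.126])]
mug [(0.88, [0.719, 0.267, 0.001])]
jar [(0.81, [0.728, -0.339, -0.0]), (0.67, [0.647, -0.039, -0.004])]
top {'fx': 530.6684, 'fy': 530.6684, 'cx': 322.4877, 'cy': 241.5599, 'D': [-0.1484, 0.0, 0.0, 0.0, 0.0], 'position': [0.3569, -0.0136, 1.1317], 'orientation': [-0.0816, 0.748, -0.6545, 0.0733]}
rack [(0.94, [0.649, -0.04, 0.001])]
plate_face [(0.68, [0.62, -0.047, 0.131]), (0.52, [0.65, -0.044, -0.003])]
bracket_mid [(0.74, [0.581, 0.278, 0.038])]
basket_bar [(0.89, [0.519, -0.037, 0.127])]
stand [(0.88, [0.503, -0.31, 0.001])]
hook_seat []
mug [(0.81, [0.723, 0.266, -0.002])]
jar [(0.71, [0.729, -0.335, -0.002])]
0.9
```

View pics/scene0.png

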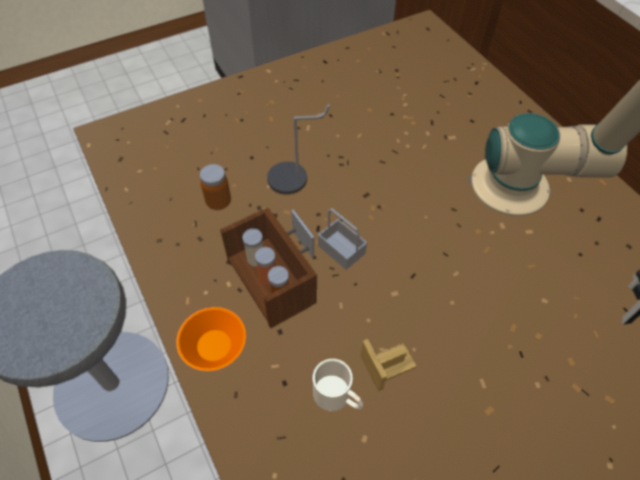

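View pics/top0.png

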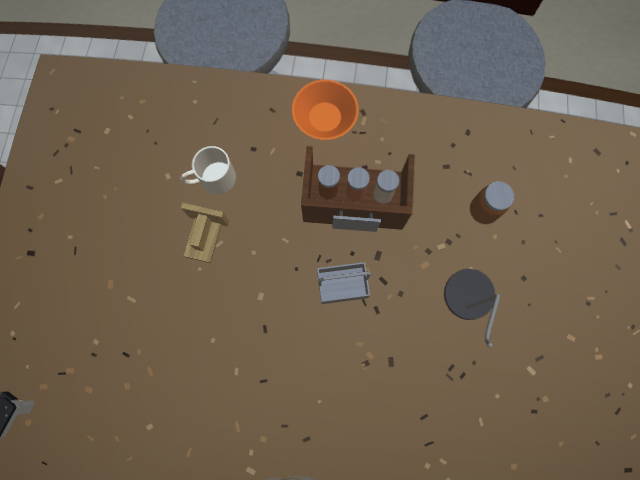

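The scene view shows the basket (343,240) in front of the plate (303,232), the stand at (290,175) with its hook tip at (328,107), and the bracket at (388,362). In the top view these are the basket (344,283), plate (357,224), bracket (204,235) and hook (492,320). I'll zoom in to get the yaws.

```bash
cat > h.py <<'E'
import cv2, numpy as np
from scipy.spatial.transform import Rotation as R
from plant import r, gripper_to, inverse_kinematics, vision, models, telemetry
def cam(c):
    k=vision.get_calibration(c); q=np.array(k["orientation"])
    K=np.array([[k["fx"],0,k["cx"]],[0,k["fy"],k["cy"]],[0,0,1]])
    return K,np.array(k["D"]),R.from_quat(q[[1,2,3,0]]).as_matrix(),np.array(k["position"])
def onz(c,uv,z):
    K,D,M,p=cam(c); n=cv2.undistortPoints(np.array([[uv]],float),K,D)[0,0]
    d=M@[n[0],n[1],1]; return p+d*(z-p[2])/d[2]
def proj(c,P):
    K,D,M,p=cam(c); return cv2.projectPoints(((np.array(P,float)-p)@M).reshape(-1,1,3),np.zeros(3),np.zeros(3),K,D)[0].reshape(-1,2)
def quat(x,y,z):  # tool axes in world
    q=R.from_matrix(np.array([x,y,z]).T).as_quat(); return q[[3,0,1,2]]
def crop(im,u,v,w,h,s): return cv2.resize(im[v:v+h,u:u+w],None,fx=s,fy=s,interpolation=cv2.INTER_CUBIC)
E
python3 - <<'E'
from h import *
T=cv2.imread("pics/top0.png"); S=cv2.imread("pics/scene0.png")
a=np.hstack([crop(T,310,250,80,60,5),crop(T,170,195,80,60,5)])
b=np.hstack([crop(T,455,285,80,60,5),crop(T,295,195,120,60,5)[:,:400]])
cv2.imwrite("pics/m1.png",np.vstack([a,b]))
E
```

```text
(no output)
```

View pics/m1.png

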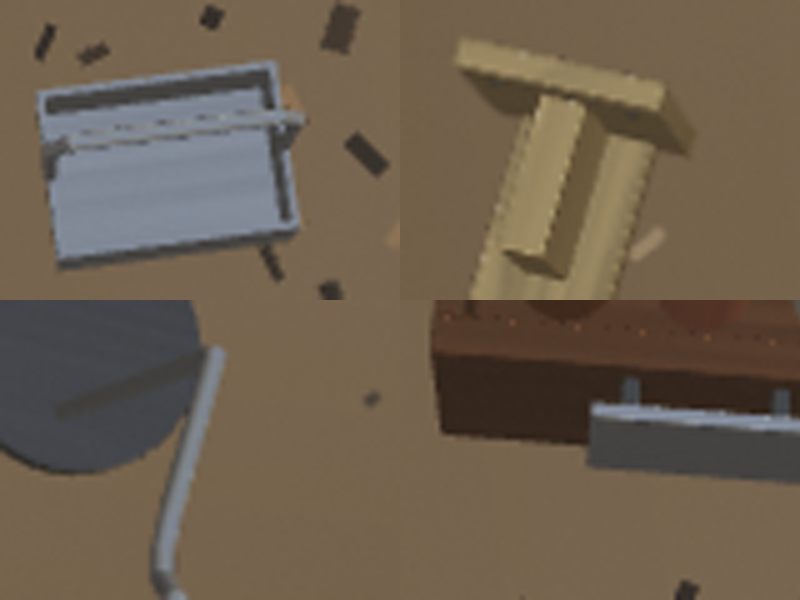

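The crops show the bar from about (322,279) to (370,273), the bracket plate's top edge from (182,203) to (223,212), the hook arm from (498,295) to (488,337), and the steel plate's top edge starting at (333,217).

```bash
python3 - <<'E'
from h import *
def seg(n,a,b,z,c="top"):
    A,B=onz(c,a,z),onz(c,b,z);d=B-A
    print(n,A.round(4)[:2],B.round(4)[:2],"mid",((A+B)/2).round(4)[:2],"len",round(np.hypot(*d[:2]),4),"ang",round(np.degrees(np.arctan2(d[1],d[0])),1))
seg("bar",(322.4,279.4),(370,273.6),.128)
seg("brk far",(182,203),(223,212),.08)
seg("brk near",(181,208),(221.6,217),.08)
seg("ribL",(190.6,245),(198,213.4),.062)
seg("ribR",(199,246),(207,216),.062)
seg("hook",(498.4,295),(487.6,337),.208)
# rack/plate crop for line
T=cv2.imread("pics/top0.png");S=cv2.imread("pics/scene0.png")
a=np.hstack([crop(T,325,200,64,48,6.25),crop(T,300,195,120,48,6.25)[:300,:400]])
a=np.hstack([crop(T,325,195,64,48,6.25),crop(T,462,315,64,48,6.25)])
b=np.hstack([crop(S,272,202,64,48,6.25),crop(S,282,92,64,48,6.25)])
cv2.imwrite("pics/m2.png",np.vstack([a,b]))
E
```

```text
bar [0.506  0.0036] [ 0.5291 -0.0853] mid [ 0.5176 -0.0408] len 0.0919 ang -75.4
brk far [0.6327 0.316 ] [0.6247 0.2267] mid [0.6287 0.2713] len 0.0897 ang -95.1
brk near [0.6218 0.316 ] [0.6138 0.2277] mid [0.6178 0.2718] len 0.0887 ang -95.2
ribL [0.5502 0.286 ] [0.6194 0.2831] mid [0.5848 0.2845] len 0.0692 ang -2.4
ribR [0.5505 0.268 ] [0.6163 0.263 ] mid [0.5834 0.2655] len 0.066 ang -4.4
hook [ 0.5068 -0.3118] [ 0.4305 -0.2979] mid [ 0.4686 -0.3048] len 0.0775 ang 169.7
```

View pics/m2.png

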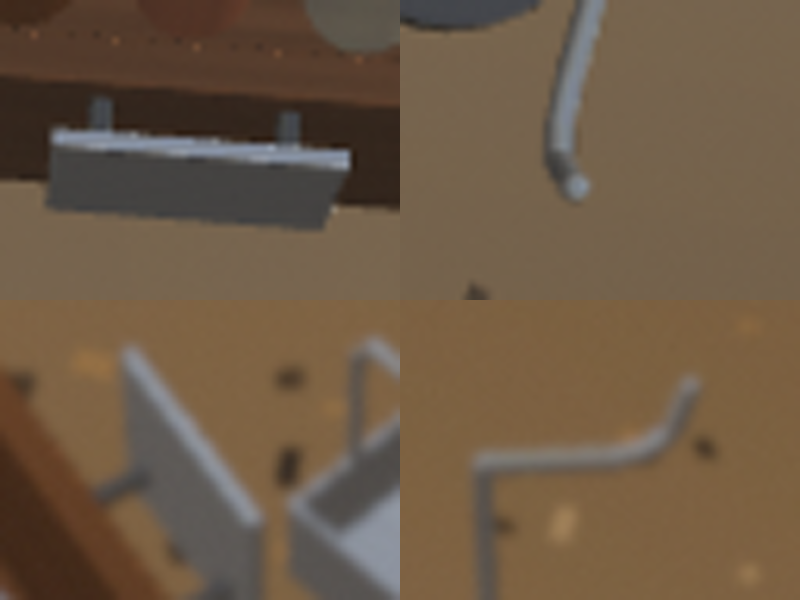

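```bash
python3 - <<'E'
from h import *
def seg(n,a,b,z,z2=None,c="top"):
    A,B=onz(c,a,z),onz(c,b,z2 or z);d=B-A
    print(n,A.round(4)[:2],B.round(4)[:2],"mid",((A+B)/2).round(4)[:2],"len",round(np.hypot(*d[:2]),4),"ang",round(np.degrees(np.arctan2(d[1],d[0])),1))
seg("plate",(333.3,218.2),(380.7,221.7),.17)
seg("plateS",(292.8,209.5),(313.9,237.2),.17,c="scene")
seg("rod-tip",(498.4,295),(490.3,344.6),.213,.228)
seg("rod-tipS",(295.1,117.9),(328.4,105.1),.213,.228,c="scene")
T=vision.snapshot("top")
vision.snapshot("scene")
for c in("top","scene"):
  print(c,[np.round(models.mark_of(t,c)[0]["at"],4).tolist() for t in("plate_face","rack","basket_bar","bracket_mid","stand")])
E
```

```text
plate [ 0.6173 -0.002 ] [ 0.6225 -0.0911] mid [ 0.6199 -0.0466] len 0.0892 ang -86.7
plateS [ 0.6236 -0.0894] [6.184e-01 6.000e-04] mid [ 0.621  -0.0444] len 0.0901 ang 93.3
rod-tip [ 0.5059 -0.3102] [ 0.4165 -0.2975] mid [ 0.4612 -0.3038] len 0.0903 ang 171.9
rod-tipS [ 0.5018 -0.3096] [ 0.4156 -0.2964] mid [ 0.4587 -0.303 ] len 0.0873 ang 171.3
top [[0.7199, 0.2674, -0.0034], [0.6507, -0.0437, -0.0019], [0.5176, -0.0429, 0.1256], [0.5798, 0.2795, 0.0394], [0.4999, -0.3069, -0.0005]]
scene [[0.618, -0.0444, 0.1283], [0.6437, -0.037, -0.0034], [0.5183, -0.0389, 0.1239], [0.5864, 0.2745, 0.0419], [0.5009, -0.3078, -0.0042]]
```

```bash
cat >> h.py <<'E'
def ax(deg): a=np.radians(deg); return np.array([np.cos(a),np.sin(a),0]),np.array([-np.sin(a),np.cos(a),0])
def down(close): z=np.array([0,0,-1.]); return quat(np.cross(close,z),close,z)
UP=np.array([0,0,.006])   # TCP above grasp point
E
python3 - <<'E'
from h import *
bx,by=ax(14.6); sx,sy=ax(-8.5); kx,ky=ax(-4.5); px,py=ax(3.3)
bar=np.array([.518,-.0405,.128]); seat=np.array([.4375,-.2993,.207]); rod=.0
for s in(1,-1):
    for P,c in((bar+.024*by,bx),(seat-.1*sx+.024*sy,sx),([.583,.275,.04],ky),([.56,-.05,.13],py)):
        print(s,np.round(inverse_kinematics(np.array(P)+UP,down(s*c)),2))
s=None
E
```

```text
1 [-0.17  0.26  1.79 -0.    1.1  -0.42]
1 [-0.81  0.07  1.82 -0.    1.26 -0.66]
1 [ 0.33  0.52  1.6  -0.    1.02 -1.16]
1 [-0.21  0.33  1.68 -0.    1.14 -1.84]Traceback (most recent call last):
  File "<stdin>", line 6, in <module>
    return _wrapfunc(a, 'round', decimals=decimals, out=out)
    return _wrapit(obj, method, *args, **kwds)
    result = getattr(arr, method)(*args, **kwds)
TypeError: unsupported operand type(s) for *: 'NoneType' and 'float'
```

Positive signs work for all the poses. Next I grasp the basket, lift it, bring it in front of the hook and look.

```bash
python3 - <<'E'
from h import *
bx,by=ax(14.6); sx,sy=ax(-8.5)
bar=np.array([.518,-.0405,.128]); seat=np.array([.4375,-.2993,.207])
g=bar+.024*by+UP; z=lambda d:np.array([0,0,d])
gripper_to(.045)
r.move_to(g+z(.12),down(bx))
r.move_l(g,vel=.12,guard=8)
gripper_to(0,50); print("open",telemetry.current_opening(),telemetry.current_ee_pos())
r.move_l(g-.02*bx+z(.14),vel=.15)
pre=seat-.09*sx+.024*sy+UP; pre[2]=.252+.006
r.move_to(pre,down(sx))
print(telemetry.current_opening(),telemetry.current_ee_pos(),telemetry.current_wrist_force(),telemetry.current_t())
for c in("top","scene"):
    im=vision.snapshot(c); cv2.imwrite(f"pics/{c}1.png",im[:,:,::-1])
    for t in("basket_bar","hook_seat"): print(c,t,[(round(d["score"],2),np.round(d["at"],3).tolist()) for d in models.mark_of(t,c)[:2]])
T=cv2.imread("pics/top1.png");S=cv2.imread("pics/scene1.png")
cv2.imwrite("pics/m3.png",np.hstack([crop(T,430,260,120,140,3.3),crop(S,270,60,120,140,3.3)]))
E
```

```text
open 0.004042710332895612 [ 0.51212531 -0.01724087  0.13405035]
0.00413649498896679 [ 0.35260697 -0.26166386  0.25785258] [ 0.15213826 -0.66821635 -1.44360278] 8.675
top basket_bar []
top hook_seat []
scene basket_bar [(0.77, [0.352, -0.288, 0.246])]
scene hook_seat [(0.73, [0.442, -0.299, 0.205])]
```

View pics/m3.png

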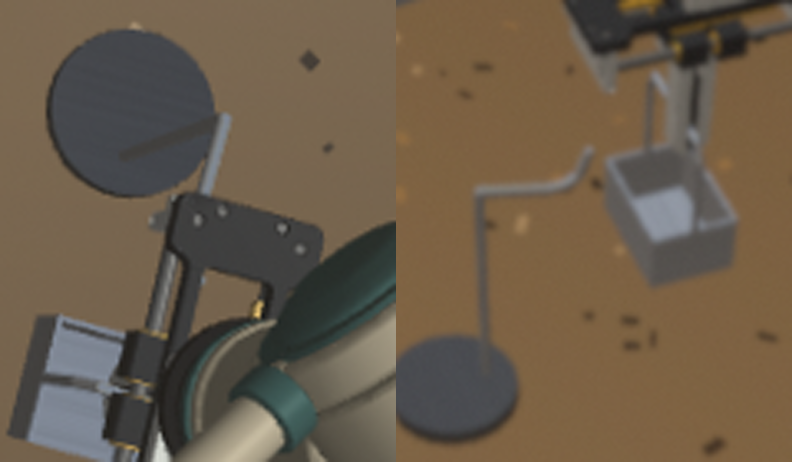

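The basket is held upright, at (670,215) in the scene crop, just outside the hook tip at (588,150), with the bar above the tip and the tray below it. I move in and lower it.

```bash
python3 - <<'E'
from h import *
sx,sy=ax(-8.5); z=lambda d:np.array([0,0,d])
seat=np.array([.4385,-.2993,.207])
t=seat+.024*sy+UP; over=t.copy(); over[2]=.258
print(r.move_l(over,vel=.08,guard=8))
f0=telemetry.current_wrist_force()
hit=r.move_l(t-z(.006),vel=.03,guard=3)
print(hit,telemetry.current_ee_pos(),telemetry.current_wrist_force()-f0)
S=vision.snapshot("scene")
print([(round(d["score"],2),np.round(d["at"],3).tolist()) for d in models.mark_of("basket_bar","scene")[:2]],telemetry.current_t())
cv2.imwrite("pics/m4.png",crop(S[:,:,::-1],270,60,140,120,5))
E
```

```text
False
True [ 0.44193897 -0.27541342  0.21214071] [-0.0381205  -0.04812657  4.60814811]
[(0.64, [0.436, -0.299, 0.202])] 11.7083
```

View pics/m4.png

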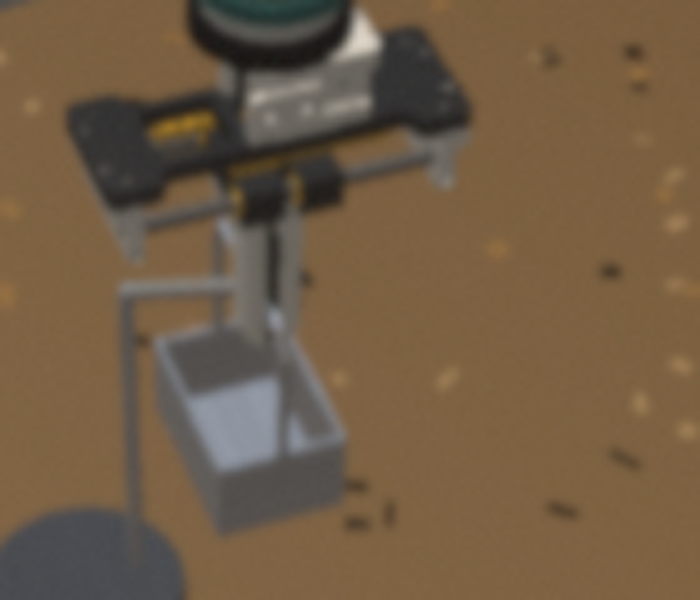

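The hook passes through the hoop, and contact came at the expected seat height. I release, retreat and check, then go above the bracket.

```bash
python3 - <<'E'
from h import *
p=np.array(telemetry.current_ee_pos())
gripper_to(.03); r.hold(.3)
r.move_l(p+[0,0,.10],vel=.08)
r.move_to([.50,.20,.25],down(ax(-4.5)[1])); gripper_to(.06)
for c in("top","scene"):
    im=vision.snapshot(c)
    print([(t,round(d["score"],2),np.round(d["at"],3).tolist()) for t in("basket_bar","bracket_mid","plate_face") for d in models.mark_of(t,c)[:1]],telemetry.current_t())
    if c=="scene": S=im
    else:T=im
cv2.imwrite("pics/top5.png",T[:,:,::-1])
cv2.imwrite("pics/m5.png",np.hstack([crop(S,250,80,130,140,3),crop(T,420,240,130,140,3)])[:,:,::-1])
E
```

```text
[('basket_bar', 0.61, [0.439, -0.299, 0.208]), ('bracket_mid', 0.62, [0.726, -0.336, -0.003]), ('plate_face', 0.61, [0.62, -0.047, 0.132])] 16.625
[('basket_bar', 0.63, [0.441, -0.301, 0.203]), ('bracket_mid', 0.71, [0.584, 0.276, 0.044]), ('plate_face', 0.77, [0.615, -0.045, 0.129])] 16.825
```

View pics/m5.png

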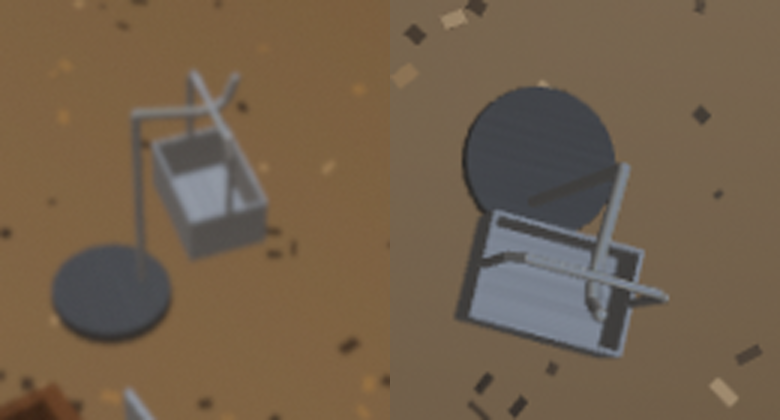

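The basket hangs freely on the hook. Next is the bracket.

```bash
python3 - <<'E'
from h import *
k=ax(-4.5); px,py=ax(3.3)
g=np.array([.583,.275,.040])+UP; z=lambda d:np.array([0,0,d])
r.move_to(g+z(.10),down(k[1]))
print(r.move_l(g,vel=.12,guard=8))
gripper_to(0,55); print("open",telemetry.current_opening(),telemetry.current_ee_pos())
r.move_l(g-.03*k[0]+z(.13),vel=.15)
face=np.array([.620,-.0455,.130]); pre=face-.076*px+UP   # 30 mm gap
r.move_to(pre+z(.05)-.02*px,down(py)); r.move_l(pre,vel=.12); r.hold(.3)
print(telemetry.current_ee_pos(),telemetry.current_opening(),telemetry.current_wrist_force(),telemetry.current_t())
for c in("top","scene"):
    im=vision.snapshot(c); cv2.imwrite(f"pics/{c}6.png",im[:,:,::-1])
    print(c,[(t,round(d["score"],2),np.round(d["at"],3).tolist()) for t in("bracket_mid","plate_face") for d in models.mark_of(t,c)[:1]])
T=cv2.imread("pics/top6.png");S=cv2.imread("pics/scene6.png")
cv2.imwrite("pics/m6.png",np.hstack([crop(T,315,190,80,100,5),crop(S,275,185,80,100,5)]))
E
```

```text
False
open 0.019716465932377837 [0.5830137  0.2751861  0.04607084]
[ 0.54430614 -0.04995602  0.13672972] 0.01942081614695098 [ 0.6119829   0.32384761 -2.45800853] 22.3583
top [('bracket_mid', 0.92, [0.543, -0.05, 0.13]), ('plate_face', 0.33, [0.439, -0.3, 0.204])]
scene [('bracket_mid', 0.89, [0.545, -0.051, 0.132]), ('plate_face', 0.85, [0.619, -0.046, 0.127])]
```

View pics/m6.png

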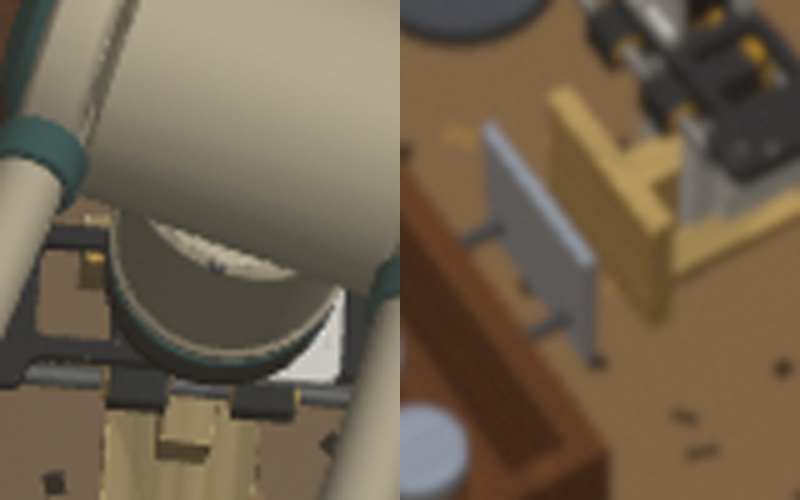

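```bash
python3 - <<'E'
from h import *
px,py=ax(3.3)
for n,a,b in(("brk outer",(304.6,204),(326,232)),("brk inner top",(309.6,202.4),(329.5,228)),("plate front",(293.4,209.2),(314.2,237.3))):
    A,B=onz("scene",a,.17),onz("scene",b,.17); m=(A+B)/2; d=B-A
    print(n,A[:2].round(4),B[:2].round(4),"along y",round(m@py,4),"x",round(m@px,4),"len",round(np.hypot(*d[:2]),4),"ang",np.degrees(np.arctan2(d[1],d[0])).round(1))
# predicted bracket corners
c=np.array(telemetry.current_ee_pos())-UP
print(proj("scene",[c+.046*px+s*.045*py+[0,0,.04] for s in(-1,1)]).round(1), "face", proj("scene",[np.array([.620,-.0455,.17])+s*.045*py for s in(-1,1)]).round(1), c@py)
# edge refinement picture
S=cv2.imread("pics/scene6.png"); cv2.imwrite("pics/m7.png",crop(S,284,192,50,60,10))
E
```

```text
brk outer [ 0.5928 -0.0906] [0.5884 0.0011] along y -0.0787 x 0.587 len 0.0918 ang 92.7
brk inner top [ 0.5806 -0.0893] [ 0.5763 -0.0047] along y -0.0802 x 0.5748 len 0.0847 ang 92.9
plate front [ 0.622  -0.0895] [0.6179 0.0011] along y -0.0798 x 0.6164 len 0.0907 ang 92.6
[[304.3 203.4]
 [325.6 230.7]] face [[293.  209. ]
 [314.  236.7]] -0.08120300525679207
```

View pics/m7.png

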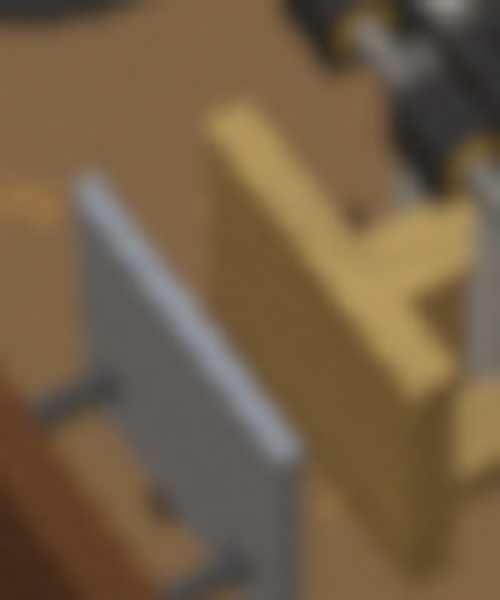

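The scene crop shows the top edges of the bracket, (207,125)–(410,395), and of the plate, (97,178)–(300,450), parallel and offset along the push axis as predicted (within about 1 mm). Now I approach slowly and press.

```bash
python3 - <<'E'
from h import *
px,py=ax(3.3)
p0=np.array([.620,-.0455,.1355])-.076*px
f=lambda:np.mean([telemetry.current_wrist_force() for _ in range(5)],axis=0)
r.hold(.2); f0=f(); print("f0",f0)
print(r.move_l(p0+.040*px,vel=.02,guard=1.5))
p=np.array(telemetry.current_ee_pos()); r.hold(.2)
F=-(f()-f0)@px; print("contact travel",(p-p0)@px,"F",F)
s=(p-p0)@px
for i in range(8):
    e=10-F
    if abs(e)<.25: break
    s+=np.clip(e/.8e3,-.005,.005)*(.9)
    r.move_l(p0+s*px,vel=.015); r.hold(.25)
    F=-(f()-f0)@px; print(round(s,4),"F",F.round(2),((np.array(telemetry.current_ee_pos())-p0)@px).round(4))
r.hold(.5); print(f()-f0,telemetry.current_torque(),telemetry.current_ee_pos(),telemetry.current_opening(),telemetry.current_t())
S=vision.snapshot("scene"); 
print([(t,np.round(models.mark_of(t,"scene")[0]["at"],3).tolist()) for t in("bracket_mid","plate_face","basket_bar","mug","jar") if models.mark_of(t,"scene")])
cv2.imwrite("pics/m8.png",np.hstack([crop(S,275,190,65,75,6),crop(S,270,80,130,150,3)])[:,:,::-1])
E
```

```text
f0 [ 0.39674519 -1.121227   -1.65728245]
True
contact travel 0.02976536635351594 F 0.6801078791764865
0.0343 F 5.1 0.0336
0.0388 F 7.54 0.0373
0.0415 F 8.48 0.0393
0.0432 F 9.15 0.0406
0.0442 F 10.74 0.0413
0.0434 F 9.84 0.0406
[-10.57288704  -0.11564339  -0.86567618] [-0.00765596  1.37383502 -0.00711656] [ 0.58465781 -0.0474296   0.1353813 ] 0.019447443642220553 28.5
[('bracket_mid', [0.585, -0.05, 0.133]), ('plate_face', [0.631, -0.045, 0.129]), ('mug', [0.72, 0.267, 0.0]), ('jar', [0.724, -0.335, 0.001])]
```

View pics/m8.png

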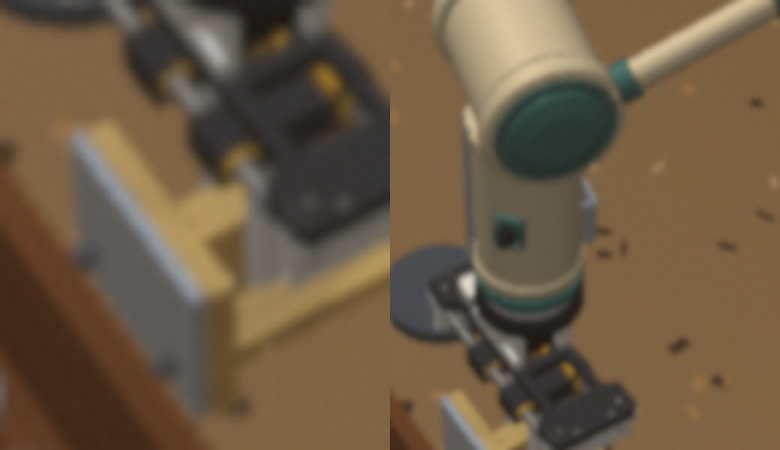

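The bracket sits flush on the plate and the outlines coincide, with corners at (80,135) and (205,300) in the left crop. The force is steady at about 10 N. Handing in.

```bash
python3 - <<'E'
from h import *
px,py=ax(3.3); F=[]
for i in range(8): r.hold(.1); F.append(-(np.array(telemetry.current_wrist_force())-[.397,-1.121,-1.657])@px)
print(np.mean(F),np.std(F))
if 9<np.mean(F)<11.3: print(r.sign_off())
E
```

```text
10.074814346793147 0.38342725953633366
the job is handed in; nothing more can be done
None
```

The basket hangs by its handle on the hook, released, and the arm is holding the bracket upright and flush on the mounting plate with the outlines matching, pushing with about 10 N; the mug and jar were left alone and the job is handed in.

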